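Put the pillow-block bearing from the mixed crate into the kit carrier

TASK

Pick the green pillow-block bearing out of the blue crate of mixed parts and seat it, foot down, flat and fully home in the empty pocket of the grey kit carrier; either way round will do. Set it down rather than dropping it, leave the other parts in the crate, and leave the green bearing that is already in the carrier seated in its pocket.

Things in the scene. Friction and masses are not known exactly. Their poses are not given: they have to be found in the camera images.
- block: the green pillow-block bearing lying foot down among other parts in the blue crate, the part to move: foot 120 mm long (x), 38 wide, 15 thick; rounded housing in the middle, 32 mm wide along y between flat upright end faces with steel rings, 60 long, top 63 mm above the underside. Origin: centre of the underside, z up; a half turn looks the same. About 0.5 kg
- crate: blue open-topped plastic crate, fixed to the table, outside 300 mm along x, 320 mm along y, 70 mm high; walls and floor 5 mm thick. Origin: centre of its underside
- carrier: grey kit carrier plate, fixed to the table, 170 mm along x, 250 mm along y, 18 mm thick, with two like rectangular pockets with yellow floors, long side along the carrier's x, 116 mm apart along y, one empty and one filled. Origin: centre of its underside
- pocket (a point): centre of the floor of the empty pocket, 8 mm above the table; pocket 128 mm along x, 46 mm along y (the carrier's axes), 10 mm deep, its top edges lightly chamfered
- full_pocket (a point): centre of the floor of the other pocket, same size, which holds a bearing already
- neighbour: a like green pillow-block bearing already seated in the carrier's other pocket; to be left there. Same shape and origin as block
- flange: light grey square flange bearing in the crate, 86 x 86 mm, 28 mm high, round boss; not wanted. Origin: centre of its underside
- profile: aluminium bar in the crate, 20 x 20 mm, 160 mm long along its y; not wanted. Origin: centre of its underside
- hexbar: brass hexagon bar in the crate, 22 mm across flats, 150 mm long along its y; not wanted. Origin: centre of its lower side
- collar: dark steel shaft collar in the crate, a ring 50 mm across and 16 mm high; not wanted. Origin: centre of its underside
- knob: red star knob in the crate, 50 mm across, 28 mm high; not wanted. Origin: centre of its underside
- flatbar: steel flat bar in the middle of the crate, 90 mm long along its x, 16 mm wide, 10 mm high; not wanted. Origin: centre of its underside
- strip: black plastic strip in the crate, 110 mm long along its x, 14 x 14 mm; not wanted. Origin: centre of its underside
There are look-alikes about, which are no part of the job. There is more than one size of the hexbar; the one meant has the size given above. What is shaped like the block but yellow is not meant.

How it is judged (in metres and radians):
On the way:
1. the bearing from the crate is held by the fingers, with its underside lifted more than 60 mm above the table (height (world z) of block above 0.06 m and contact force between block and the fingers above 1 N), for 0.1 s.
At the end, for the whole second after the job is handed in: Both bearings rest each in its own pocket: within 8 mm of its centre, underside at most 3 mm above its floor, square within 0.12 rad (either way round), upright within 0.05 rad, the one from the crate still; the seven other parts are inside the crate, below 60 mm (horizontal distance between block and pocket below 0.008 m and z of block in the frame of pocket below 0.003 m and angle between the x axis of each of block, neighbour and the x axis of carrier, either way round below 0.12 rad and angle between each of block, neighbour's own z axis and vertical below 0.05 rad and horizontal distance between neighbour and full_pocket below 0.008 m and z of neighbour in the frame of full_pocket below 0.003 m and x of flange in the frame of crate between -0.15 and 0.15 m and y of flange in the frame of crate between -0.16 and 0.16 m and height (world z) of each of flange, profile, hexbar, collar, knob, flatbar, strip below 0.06 m and x of profile in the frame of crate between -0.15 and 0.15 m and y of profile in the frame of crate between -0.16 and 0.16 m and x of hexbar in the frame of crate between -0.15 and 0.15 m and y of hexbar in the frame of crate between -0.16 and 0.16 m and x of collar in the frame of crate between -0.15 and 0.15 m and y of collar in the frame of crate between -0.16 and 0.16 m and x of knob in the frame of crate between -0.15 and 0.15 m and y of knob in the frame of crate between -0.16 and 0.16 m and x of flatbar in the frame of crate between -0.15 and 0.15 m and y of flatbar in the frame of crate between -0.16 and 0.16 m and x of strip in the frame of crate between -0.15 and 0.15 m and y of strip in the frame of crate between -0.16 and 0.16 m and linear speed of block below 0.02 m/s and angular speed of block below 0.1 rad/s); the robot touches nothing.
It fails at once if the bearing dropped: touching nothing while its underside is more than 45 mm above the table (height (world z) of block above 0.045 m and contact force between block and anything else below 0.01 N).
It fails at once if the bearing already in the carrier taken out of its pocket (z of neighbour in the frame of full_pocket above 0.015 m).
It also fails if it takes over 40 s, if anything falls off the work surface, if the arm or the gripper's body presses on something with over 40 N, if the wrist force passes 120 N, or if a joint passes its speed limit or range.

ROBOT

A 6-joint arm with a two-finger parallel gripper is mounted at the origin on the work surface. World frame = base frame: x ahead of the robot, y to its left, z up, the work surface at z = 0. Lengths are in m, angles in degrees, forces in N, time in s.
With the tool pointing down it reaches from about 0.275 to 0.825 m from the base axis. Payload 4.9 kg.
Tool frame: the origin (TCP) lies at the very end of the fingers, on their centre line; the grasp point (between the pads) lies 19 mm behind it (robot.tcp_to_grasp is the distance from the TCP to the grasp point, in m); z points along the fingers, y is the line along which they close (so a half turn about z gives the same grasp; the last joint's range is limited). The gripper opens to 85 mm and grips with 20 to 120 N. Pads are 22 mm wide; open, the fingers measure 114 mm over their backs; the gripper's body (76 mm by 85 mm) begins 54 mm behind the grasp point. The pads swing forward as they close: fully open they stand 13 mm farther back than shut.
Start: joints at [56.769, 18.69, -11.035, 60.275, 0, 82.311], TCP at [0.237, 0.496, 0.231] pointing down, gripper open.
Joint ranges: [-152.03, 152.03], [-55.5, 102.48], [-74.3, 77.21], [-110.64, 120.58], [-84.22, 78.4], [-180, 180]. Speed limits (degrees/s): [147.25, 147.25, 180, 180, 180, 180].

INTERFACE

Orientations are given as a 3x3 rotation matrix whose columns are the frame's x, y, z axes.
In Python, from cell import status, optics, job, robot gives the robot as it stands.
- The arm moves only by the tool servo_tool, never from a script. Its argument "targets" is a list that holds one entry, the list of rows, each a list of 7 numbers: the shift along the tool's x, y, z normalised to -1 to 1, where 1 is 0.05 m, then the turn, a rotation vector about the tool's x, y, z normalised to -1 to 1, where 1 is 180 degrees, then the opening, from -1 (shut) to 1 (fully open). In form: [[[dx, dy, dz, wx, wy, wz, fingers], ...]]. A call has 1 to 20 rows; each row shifts and turns the commanded pose from where the row before left it, along the tool's axes as they then stand; what a row does not reach is not made up. A row lasts 1/10 s, in which the tool goes at most 50 mm and 8.59 degrees, less where a joint would pass 70% of its speed; a pose out of reach is approached as far as the arm can. A call with a number of a shift or a turn outside -1 to 1 is refused whole. A call with a gripper value outside its range is refused whole. The fingers move at their own pace and stop on an object; "squeeze" is the grip in N (left out, the last holds). Time passes only in rows, so rows that do not move let the fingers close. It gives the time, the measured TCP pose, the force, the opening and the grip force at its end, in the units of the state.
- status.get_state(): the state, without advancing time (a new reading comes with each control period).
- optics.get_image(name): name is "side" or "top"; returns the picture (400x640x3 uint8, red, green, blue); there is no depth.
- optics.camera_params(name): a dict with "fovy" (degrees; the focal length in pixels is half the picture's height over the tangent of half this angle, whatever the lens; pixels are square), "cx", "cy" (the principal point, pixels), "R" (3x3) and "t" (3): a world point X has camera coordinates R X + t. Camera axes: x right, y down, z forward; pixel columns grow to the right and rows downward; lengths in m; the calibration is good to about 2 mm. A picture is of the moment at which its call begins. camera_params takes no time and is no camera call.
- job.sign_off(): hands the job in; it is judged then, once.
Trained networks look in the newest picture that a camera, given by its name, has taken for a name from the list of things; names that differ only in an ending like _2 or _b are one class to them, and where a whole thing is asked for, a point or a joint stands for the part that bears it (a point fixed in the world has none). Each returns a list of dicts, best first, with "conf" (0 to 1); they miss things now and then, are a little off and sometimes report something else, mostly with a low value. They report only what shows in the picture. A call takes as long as a camera call. They do not tell look-alikes from the thing itself.
- optics.boxes_of(name, camera): "at" ([x, y, z] in m, in world coordinates, good to about 4 mm: the middle of the surface that is visible of it).
- optics.landmark_of(name, camera): "at" ([x, y, z] in m, in world coordinates, good to about 4 mm: a listed point, or the origin of a listed thing).
The state is a dict: "t": time; "qpos": joint angles; "dq": joint speeds; "effort": joint torques, N m; "tcp_pos": TCP position; "ee_rot": TCP orientation; "wrist_force": force on the tool from outside, world axes, zero at the start; "ft_torque": the same for the moment, N m; "opening": finger opening in m; "grasp_force": force on a finger pad.
Only numpy, scipy, OpenCV 4.12 (cv2) and the standard library are available. Lean on these libraries where they do the work, as an engineer would, in place of code of your own. Each camera call takes 0.05 s, during which the arm holds its last target. There are 200 camera calls.

## Working session

There is one attempt and no reset: what is moved stays moved. The work goes in short steps, Python scripts to look and compute and a tool call to move; the robot and the scene stay as the last step left them, time stands still between calls to the robot, and variables do not carry over. Pictures are saved under pics/ and viewed, at most 10 in all, crops included, and the job is handed in when it is done.

Besides the shell and the picture viewer there is one more tool, called after "Emit:" as a command line: name --argument value ..., lists and objects as JSON in quotes. servo_tool: Moves the arm, as the interface text tells. Its arguments: {"type":"object","properties":{"targets":{"type":"array"},"squeeze":{"type":"number"}},"required":["targets"]}

```bash
mkdir -p pics; ls
cat > h.py <<'E'
import numpy as np, cv2
from cell import status, optics, job, robot
def cam(n):
    p=optics.camera_params(n); f=200/np.tan(np.radians(p['fovy'])/2)
    return f,p['cx'],p['cy'],np.array(p['R']),np.array(p['t'])
def proj(n,X):
    f,cx,cy,R,t=cam(n); c=np.atleast_2d(X)@R.T+t
    return np.c_[cx+f*c[:,0]/c[:,2],cy+f*c[:,1]/c[:,2]]
def onz(n,uv,z):
    f,cx,cy,R,t=cam(n); uv=np.atleast_2d(uv).astype(float)
    d=np.c_[(uv-[cx,cy])/f,np.ones(len(uv))]@R; o=-R.T@t
    return o+d*((z-o[2])/d[:,2])[:,None]
def tri(uv1,uv2,n1='top',n2='side'):
    A=[];b=[]
    for n,uv in((n1,uv1),(n2,uv2)):
        f,cx,cy,R,t=cam(n); d=R.T@np.array([(uv[0]-cx)/f,(uv[1]-cy)/f,1]);d/=np.linalg.norm(d)
        P=np.eye(3)-np.outer(d,d);A.append(P);b.append(P@(-R.T@t))
    return np.linalg.lstsq(np.vstack(A),np.hstack(b),rcond=None)[0]
def shot(n,name):
    im=optics.get_image(n)[:,:,::-1].copy(); cv2.imwrite(f'pics/{name}.png',im); return im
E
python3 - <<'E'
from h import *
for n in('top','side'):
    shot(n,n+'0'); f,cx,cy,R,t=cam(n); print(n,f,cx,cy,(-R.T@t).round(3),R.round(2).tolist())
    for k in('block','neighbour','pocket','full_pocket','crate','carrier'):
        for d in optics.landmark_of(k,n)[:3]:
            print(k,np.round(d['at'],3),round(d['conf'],2),proj(n,d['at']).round(0))
print(robot.tcp_to_grasp, status.get_state()['ee_rot'])
E
```

```text
pics
top 472.07000854031133 315.13678887695414 202.2536164398153 [0.228 0.061 1.179] [[-0.05, -1.0, -0.0], [-0.97, 0.05, -0.22], [0.22, -0.01, -0.98]]
block [0.5   0.11  0.006] 0.76 [[291. 201.]]
block [ 0.223  0.278 -0.007] 0.73 [[227. 316.]]
neighbour [ 0.611 -0.206  0.005] 0.79 [[410. 153.]]
pocket [ 0.49  -0.197  0.006] 0.73 [[411. 198.]]
full_pocket [ 0.606 -0.207  0.01 ] 0.97 [[411. 155.]]
full_pocket [0.371 0.131 0.006] 0.34 [[284. 252.]]
crate [ 0.496  0.193 -0.004] 0.57 [[259. 205.]]
carrier [ 0.546 -0.202  0.   ] 0.92 [[411. 178.]]
carrier [0.385 0.298 0.006] 0.59 [[217. 249.]]
side 375.93967862231153 323.661924585162 198.47406272149007 [ 0.169 -0.882  0.604] [[0.95, -0.32, -0.02], [-0.17, -0.46, -0.87], [0.27, 0.83, -0.49]]
block [0.23  0.283 0.004] 0.61 [[234. 191.]]
block [0.506 0.111 0.003] 0.54 [[327. 200.]]
neighbour [ 0.608 -0.21   0.006] 0.57 [[406. 250.]]
pocket [ 0.49  -0.198  0.007] 0.83 [[362. 257.]]
pocket [ 0.607 -0.212  0.008] 0.67 [[406. 250.]]
full_pocket [ 0.603 -0.208  0.008] 0.69 [[404. 249.]]
crate [0.492 0.193 0.001] 0.79 [[316. 190.]]
carrier [ 0.551 -0.205 -0.003] 0.61 [[385. 256.]]
0.0187 [[-9.02271896e-01  4.31167513e-01  2.60265728e-05]
 [ 4.31167513e-01  9.02271897e-01 -2.98573904e-06]
 [-2.47703989e-05  8.52786423e-06 -1.00000000e+00]]
```

Run:
```python
import cv2
a=cv2.imread('pics/top0.png')
cv2.imwrite('pics/topc.png',cv2.resize(a[110:310,190:460],(800,593),interpolation=cv2.INTER_CUBIC))
```

```text
(no output)
```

View pics/top0.png

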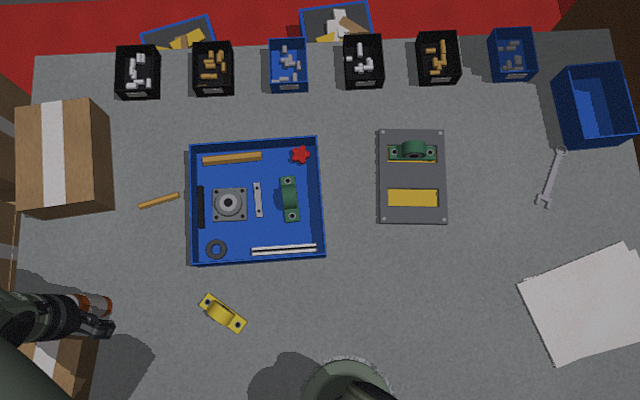

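View pics/topc.png

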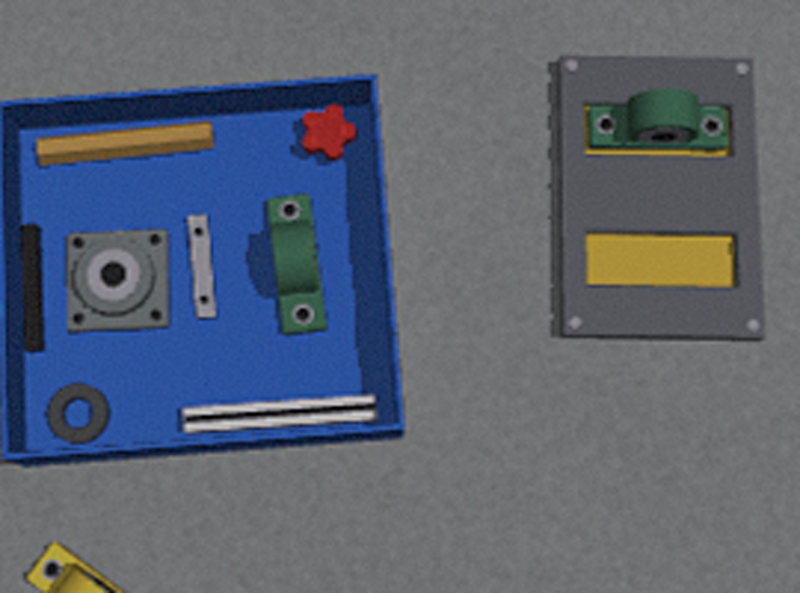

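View pics/side0.png

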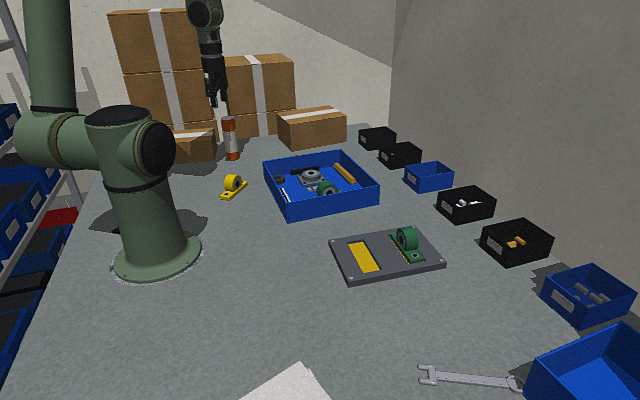

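The blue crate with the mixed parts is at px (258,200). Candidates:
- Green bearing inside it at (289,199): this is the block, being green and in the crate.
- Green bearing at (411,150): already in the carrier, the neighbour.
- Yellow bearing at (222,312): outside the crate, a look-alike.

The empty pocket with the yellow floor is at (413,197). The enlarged crop confirms all of this. Next I'll measure the block from its outline and bolt rings, and the pocket from its corners, in both views.

Run:
```python
from h import *
top=cv2.imread('pics/top0.png'); side=cv2.imread('pics/side0.png')
def mask(im,lo,hi,box):
    m=cv2.inRange(cv2.cvtColor(im,cv2.COLOR_BGR2HSV),lo,hi); k=np.zeros_like(m); x0,y0,x1,y1=box; k[y0:y1,x0:x1]=m[y0:y1,x0:x1]
    n,l,s,c=cv2.connectedComponentsWithStats(k); i=1+s[1:,4].argmax(); return (l==i).astype(np.uint8)
G=((45,60,20),(90,255,255)); Y=((18,90,60),(35,255,255))
g=mask(top,*G,(272,165,310,235)); hull=cv2.convexHull(cv2.findContours(g,0,1)[0][0])
hm=np.zeros_like(g); cv2.fillConvexPoly(hm,hull,1); hm=cv2.erode(hm,np.ones((3,3)))
ring=((g==0)&(hm>0)); print('block rect',cv2.minAreaRect(hull), g.sum())
n,l,s,c=cv2.connectedComponentsWithStats(ring.astype(np.uint8))
for i in range(1,n): print(s[i],c[i].round(1), onz('top',c[i],.020).round(4))
print('corners',onz('top',cv2.boxPoints(cv2.minAreaRect(hull)),.02).round(3).tolist())
for n,im,box in(('top',top,(380,180,445,215)),('side',side,(335,235,385,280))):
    y=mask(im,*Y,box); h=cv2.convexHull(cv2.findContours(y,0,1)[0][0])
    q=cv2.approxPolyDP(h,3,True)[:,0]; w=onz(n,q,.008)
    print(n,y.sum(),q.tolist(),w.round(4).tolist(), 'mean',onz(n,np.argwhere(y>0)[:,::-1],.008).mean(0).round(4))
    r=cv2.minAreaRect(onz(n,np.argwhere(y>0)[:,::-1],.008)[:,:2].astype(np.float32)*1000);print('rect',r)
# carrier screws / corners in the top view
for k in('block','pocket','carrier','full_pocket','neighbour'):
  for n in('top','side'):
    optics.get_image(n)
    for d in optics.landmark_of(k,n)[:2]: print(k,n,np.round(d['at'],4),round(d['conf'],2))
```

```text
block rect ((289.5769348144531, 198.6154022216797), (45.520748138427734, 14.388029098510742), 82.87498474121094) 558
[284 177   8   7  42] [287.2 180.3] [[0.5508 0.1162 0.02  ]]
[288 212   8   8  47] [291.7 215.4] [[0.4591 0.1085 0.02  ]]
corners [[0.561, 0.135, 0.02], [0.563, 0.099, 0.02], [0.446, 0.089, 0.02], [0.443, 0.125, 0.02]]
top 879 [[388, 189], [436, 189], [437, 205], [388, 205]] [[0.5176, -0.14, 0.008], [0.5113, -0.2627, 0.008], [0.4694, -0.2607, 0.008], [0.4758, -0.1364, 0.008]] mean [ 0.4928 -0.201   0.008 ]
rect ((492.9287109375, -200.75225830078125), (125.609130859375, 46.221397399902344), 85.55728149414062)
side 533 [[348, 244], [363, 242], [379, 269], [363, 272]] [[0.4775, -0.1367, 0.008], [0.5182, -0.1423, 0.008], [0.5097, -0.2557, 0.008], [0.4692, -0.2525, 0.008]] mean [ 0.4929 -0.1997  0.008 ]
rect ((493.125, -196.41256713867188), (120.49765014648438, 44.333404541015625), 85.91094207763672)
block top [ 0.2234  0.2802 -0.0058] 0.8
block top [0.5011 0.1121 0.0052] 0.75
block side [0.2304 0.2823 0.0006] 0.77
block side [0.5056 0.1157 0.0011] 0.52
pocket top [ 0.49   -0.1984  0.0057] 0.85
pocket side [ 0.4905 -0.1964  0.0082] 0.69
carrier top [ 5.463e-01 -2.035e-01 -5.000e-04] 0.98
carrier side [ 0.552  -0.205  -0.0021] 0.81
full_pocket top [ 0.6068 -0.2073  0.0119] 0.92
full_pocket side [ 0.6008 -0.2104  0.0104] 0.95
full_pocket side [0.3753 0.1304 0.004 ] 0.38
neighbour top [ 0.6116 -0.2065  0.0058] 0.72
neighbour side [ 0.6118 -0.2086  0.0078] 0.85
```

Block: z≈0.004, centre (0.504, 0.1125), yaw 4.8°. Pocket: (0.4915, −0.199, 0.008), long axis ≈85.5°. The two views agree, and the sizes match the text. I'll turn the fingers across the housing and move above the block.

Emit:
servo_tool --targets '[[[0,0,0,0,0,-0.0337,1],[0,0,0,0,0,-0.0337,1],[0,0,0,0,0,-0.0337,1],[0,0,0,0,0,-0.0337,1],[0,0,0,0,0,-0.0337,1],[-0.312,-0.539,0,0,0,0,1],[-0.312,-0.539,0,0,0,0,1],[-0.312,-0.539,0,0,0,0,1],[-0.312,-0.539,0,0,0,0,1],[-0.312,-0.539,0,0,0,0,1],[-0.312,-0.539,0,0,0,0,1],[-0.312,-0.539,0,0,0,0,1],[-0.312,-0.539,0,0,0,0,1],[-0.312,-0.539,0,0,0,0,1],[-0.312,-0.539,0,0,0,0,1],[-0.312,-0.539,0,0,0,0,1],[-0.312,-0.539,0,0,0,0,1],[-0.312,-0.539,0,0,0,0,1],[-0.312,-0.539,0,0,0,0,1],[-0.312,-0.539,0,0,0,0,1]]]' --squeeze 50

```text
t: 3.7
tcp_pos: [0.5047, 0.1118, 0.2314]
ee_rot: [[-0.997, -0.083, 0.0], [-0.083, 0.997, 0.0], [-0.0, 0.0, -1.0]]
wrist_force: [0.1, -0.2, -0.2]
opening: 0.0856
grasp_force: 0.0
```

Emit:
servo_tool --targets '[[[0,0,0.5,0,0,0,1],[0,0,0.5,0,0,0,1],[0,0,0.5,0,0,0,1],[0,0,0.5,0,0,0,1],[0,0,0.5,0,0,0,1],[0,0,0.5,0,0,0,1],[0,0,0.267,0,0,0,1],[0,0,0.267,0,0,0,1],[0,0,0.267,0,0,0,1],[0,0,0.267,0,0,0,1],[0,0,0,0,0,0,0.2],[0,0,0,0,0,0,-0.2],[0,0,0,0,0,0,-0.6],[0,0,0,0,0,0,-1],[0,0,0,0,0,0,-1],[0,0,0,0,0,0,-1],[0,0,0,0,0,0,-1],[0,0,0,0,0,0,-1],[0,0,0,0,0,0,-1],[0,0,0,0,0,0,-1]]]' --squeeze 60

```text
t: 5.7
tcp_pos: [0.505, 0.1127, 0.0288]
ee_rot: [[-0.997, -0.083, 0.002], [-0.083, 0.997, -0.0], [-0.002, -0.001, -1.0]]
wrist_force: [0.4, -2.1, 6.1]
opening: 0.0314
grasp_force: 60.8
```

Gripped at 31 mm, which matches the 32 mm housing. I'll lift and check.

Emit:
servo_tool --targets '[[[0,0,-0.1,0,0,0,-1],[0,0,-0.2,0,0,0,-1],[0,0,-0.4,0,0,0,-1],[0,0,-0.5,0,0,0,-1],[0,0,-0.5,0,0,0,-1],[0,0,-0.5,0,0,0,-1],[0,0,-0.4,0,0,0,-1],[0,0,-0.2,0,0,0,-1],[0,0,0,0,0,0,-1]]]'

```text
t: 6.6
tcp_pos: [0.5047, 0.1131, 0.1692]
ee_rot: [[-0.996, -0.084, 0.002], [-0.084, 0.997, 0.0], [-0.002, 0.0, -1.0]]
wrist_force: [0.3, 0.2, -5.1]
opening: 0.0315
grasp_force: 60.0
```

Run:
```python
from h import *
a=shot('top','top1'); b=shot('side','side1')
for n in('top','side'):
    for d in optics.landmark_of('block',n)[:3]: print(n,np.round(d['at'],4),round(d['conf'],2))
c=np.hstack([cv2.resize(a[110:290,220:360],(400,514)),cv2.resize(b[90:230,260:370],(400,514))]); cv2.imwrite('pics/held.png',c)
s=status.get_state(); print(s['tcp_pos'],s['qpos'],s['wrist_force'],s['t'])
```

```text
top [ 0.2235  0.2844 -0.0026] 0.8
side [0.5055 0.1123 0.1405] 0.73
side [0.2302 0.2841 0.0017] 0.63
[0.50297859 0.11288441 0.1665495 ] [ 4.43862167e+00  1.83187590e+01 -2.17040175e+01  5.01274537e+01
  3.73248387e-03 -3.47915903e-01] [-0.32368303 -0.39546564 -4.8020956 ] 6.8
```

View pics/held.png

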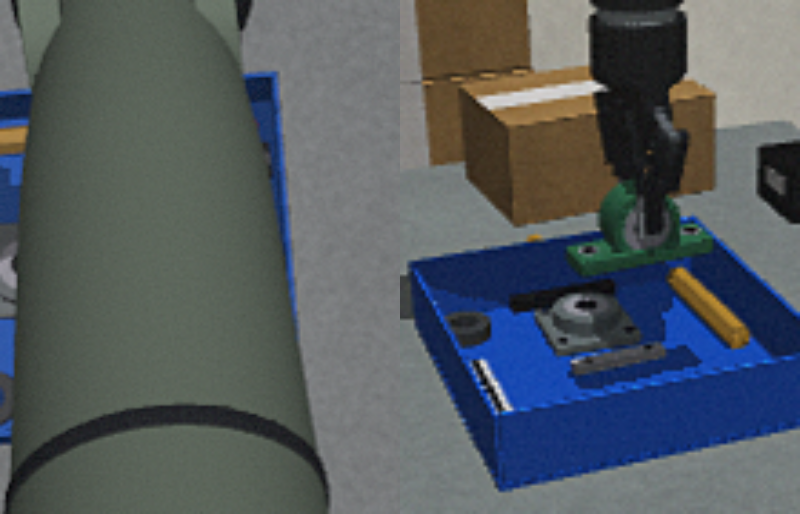

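The side view shows the block held level, with the finger centred on the ring, and the other parts still in the crate. Next: carry it over the pocket, then turn.

Emit:
servo_tool --targets '[[[0.032,-0.25,0,0,0,0,-1],[0.057,-0.45,0,0,0,0,-1],[0.063,-0.5,0,0,0,0,-1],[0.063,-0.5,0,0,0,0,-1],[0.063,-0.5,0,0,0,0,-1],[0.063,-0.5,0,0,0,0,-1],[0.063,-0.5,0,0,0,0,-1],[0.063,-0.5,0,0,0,0,-1],[0.063,-0.5,0,0,0,0,-1],[0.063,-0.5,0,0,0,0,-1],[0.063,-0.5,0,0,0,0,-1],[0.063,-0.5,0,0,0,0,-1],[0.044,-0.35,0,0,0,0,-1],[0.017,-0.14,0,0,0,0,-1]]]'

```text
t: 8.2
tcp_pos: [0.4902, -0.2008, 0.1671]
ee_rot: [[-0.997, -0.081, -0.001], [-0.081, 0.997, -0.0], [0.001, -0.0, -1.0]]
wrist_force: [-0.1, 1.2, -4.5]
opening: 0.0312
grasp_force: 60.4
```

Emit:
servo_tool --targets '[[[0,0,0,0,0,0.02,-1],[0,0,0,0,0,0.04,-1],[0,0,0,0,0,0.04,-1],[0,0,0,0,0,0.04,-1],[0,0,0,0,0,0.04,-1],[0,0,0,0,0,0.04,-1],[0,0,0,0,0,0.04,-1],[0,0,0,0,0,0.04,-1],[0,0,0,0,0,0.04,-1],[0,0,0,0,0,0.04,-1],[0,0,0,0,0,0.04,-1],[0,0,0,0,0,0.04,-1],[0,0,0,0,0,0.04,-1],[0,0,0,0,0,0.04,-1],[0,0,0,0,0,0.012,-1],[0,0,0,0,0,0,-1],[0,0,0,0,0,0,-1]]]'

```text
t: 9.9
tcp_pos: [0.4907, -0.1984, 0.1675]
ee_rot: [[0.079, 0.997, -0.001], [0.997, -0.079, 0.001], [0.0, -0.001, -1.0]]
wrist_force: [0.0, -0.5, -5.0]
opening: 0.0314
grasp_force: 60.4
```

Run:
```python
from h import *
b=shot('side','side2'); a=shot('top','top2')
for n in('top','side'):
    for k in('block','pocket'):
        for d in optics.landmark_of(k,n)[:2]: print(k,n,np.round(d['at'],4),round(d['conf'],2))
c=np.hstack([cv2.resize(a[120:240,360:460],(400,480)),cv2.resize(b[160:300,310:450],(400,480))]); cv2.imwrite('pics/over.png',c)
s=[status.get_state() for _ in range(3)]
for q in s: print(np.round(q['tcp_pos'],4),q['t'])
print(np.round(s[0]['ee_rot'],3).tolist(), np.round(s[0]['qpos'],1))
# green foot outline in side view: bottom edge of foot
```

```text
block top [ 0.4891 -0.1972  0.143 ] 0.86
pocket top [ 0.4923 -0.198   0.0074] 0.74
pocket top [0.4913 0.339  0.0063] 0.65
block side [0.2305 0.2845 0.0012] 0.89
block side [ 0.4924 -0.1952  0.1412] 0.78
pocket side [ 0.4885 -0.1977  0.0067] 0.76
pocket side [ 0.5507 -0.2054 -0.0009] 0.27
[ 0.491  -0.1987  0.1679] 10.2
[ 0.491  -0.1987  0.1679] 10.2
[ 0.491  -0.1987  0.1679] 10.2
[[0.079, 0.997, -0.0], [0.997, -0.079, 0.0], [0.0, -0.0, -1.0]] [-30.   19.6 -19.7  50.8   0.   64.5]
```

View pics/over.png

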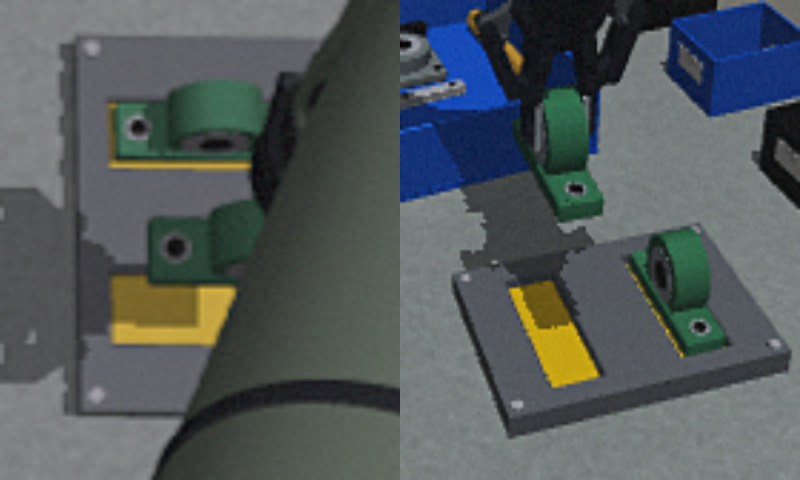

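The block is over the pocket, level and square; the top ring is at px (404,182). I'll lower it to hover just above and measure again.

Emit:
servo_tool --targets '[[[0,0,0.2,0,0,0,-1],[0,0,0.4,0,0,0,-1],[0,0,0.5,0,0,0,-1],[0,0,0.5,0,0,0,-1],[0,0,0.4,0,0,0,-1],[0,0,0.2,0,0,0,-1],[0,0,0.06,0,0,0,-1],[0,0,0,0,0,0,-1]]]'

```text
t: 11.0
tcp_pos: [0.4911, -0.1988, 0.0548]
ee_rot: [[0.08, 0.997, -0.0], [0.997, -0.08, 0.0], [0.0, -0.0, -1.0]]
wrist_force: [-0.9, -0.4, -4.4]
opening: 0.0315
grasp_force: 60.4
```

Run:
```python
from h import *
b=shot('side','side3'); a=shot('top','top3')
for n in('top','side'):
    for k in('block','pocket'):
        for d in optics.landmark_of(k,n)[:2]: print(k,n,np.round(d['at'],4),round(d['conf'],2))
s=status.get_state(); p=np.array(s['tcp_pos']); print(p.round(4),np.round(s['ee_rot'],3).tolist())
yaw=np.arctan2(s['ee_rot'][1][0],s['ee_rot'][0][0]); u=np.array([np.cos(yaw),np.sin(yaw)]);v=np.array([-u[1],u[0]])
# overlay of predicted block foot (red) and pocket (white)
def rect(c,ux,L,W,z):
    vx=np.array([-ux[1],ux[0]]); return np.array([[*(c+ux*i*L/2+vx*j*W/2),z] for i,j in((1,1),(1,-1),(-1,-1),(-1,1))])
pu=np.array([np.cos(np.radians(85.5)),np.sin(np.radians(85.5))]); pc=np.array([.4915,-.199])
out=[]
for n,im,(x0,y0) in(('top',a,(370,140)),('side',b,(330,200))):
    cr=cv2.resize(im[y0:y0+100,x0:x0+100],(400,400),interpolation=cv2.INTER_CUBIC)
    for R,col in((rect(p[:2],u,.12,.038,p[2]-.0238),(0,0,255)),(rect(p[:2],u,.12,.038,p[2]-.0088),(255,0,255)),(rect(pc,pu,.128,.046,.018),(255,255,255)),(rect(pc+.116*np.array([pu[1],-pu[0]]),pu,.128,.046,.018),(255,255,255))):
        cv2.polylines(cr,[np.int32((proj(n,R)-[x0,y0]+.5)*4)],True,col,1)
    out.append(cr)
cv2.imwrite('pics/ov3.png',np.hstack(out))
```

```text
block top [ 0.2236  0.2808 -0.004 ] 0.75
block top [ 0.4924 -0.1956  0.0311] 0.68
pocket top [ 0.4929 -0.1983  0.0064] 0.72
block side [ 0.4926 -0.1964  0.0271] 0.93
block side [0.2325 0.283  0.0012] 0.88
pocket side [ 0.491  -0.1992  0.0066] 0.82
[ 0.4916 -0.1991  0.0557] [[0.08, 0.997, 0.001], [0.997, -0.08, -0.001], [-0.001, 0.001, -1.0]]
```

View pics/ov3.png

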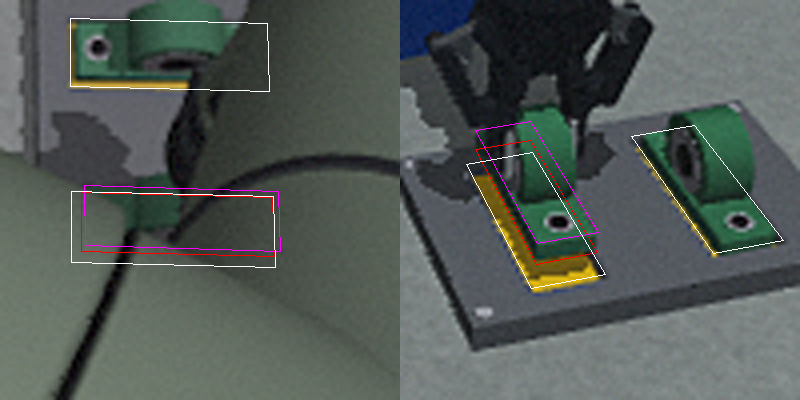

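The predicted outlines (block red/magenta, pocket white) fall on the real edges in the side view. Foot and pocket agree within about 2 mm, so I'll shift 1 mm along the length and lower gently.

Emit:
servo_tool --targets '[[[-0.02,0,0.06,0,0,0,-1],[0,0,0.06,0,0,0,-1],[0,0,0.06,0,0,0,-1],[0,0,0.06,0,0,0,-1],[0,0,0.05,0,0,0,-1],[0,0,0.04,0,0,0,-1],[0,0,0.04,0,0,0,-1],[0,0,0.03,0,0,0,-1],[0,0,0.03,0,0,0,-1],[0,0,0,0,0,0,-1]]]'

```text
t: 12.3
tcp_pos: [0.4908, -0.1996, 0.0332]
ee_rot: [[0.08, 0.997, -0.0], [0.997, -0.08, 0.0], [0.0, -0.0, -1.0]]
wrist_force: [0.5, -0.1, -4.6]
opening: 0.0313
grasp_force: 60.4
```

Emit:
servo_tool --targets '[[[0,0,0.012,0,0,0,-1],[0,0,0.012,0,0,0,-1],[0,0,0.012,0,0,0,-1],[0,0,0,0,0,0,-1]]]'

```text
t: 12.7
tcp_pos: [0.491, -0.1997, 0.0319]
ee_rot: [[0.08, 0.997, 0.0], [0.997, -0.08, -0.0], [-0.0, 0.0, -1.0]]
wrist_force: [-1.0, 0.9, -0.9]
opening: 0.0312
grasp_force: 61.0
```

Emit:
servo_tool --targets '[[[0,0,0.008,0,0,0,-1],[0,0,0,0,0,0,-1]]]'

```text
t: 12.9
tcp_pos: [0.4911, -0.1997, 0.0319]
ee_rot: [[0.08, 0.997, 0.0], [0.997, -0.08, -0.0], [-0.0, 0.0, -1.0]]
wrist_force: [-2.4, 1.5, 6.1]
opening: 0.0316
grasp_force: 61.8
```

Contact came at TCP z 0.032, the expected height when seated. Now release and retreat.

Emit:
servo_tool --targets '[[[0,0,0,0,0,0,0],[0,0,0,0,0,0,0.6],[0,0,0,0,0,0,0.6],[0,0,0,0,0,0,0.6],[0,0,0,0,0,0,0.6],[0,0,-0.2,0,0,0,0.6],[0,0,-0.4,0,0,0,0.6],[0,0,-0.5,0,0,0,0.6],[0,0,-0.5,0,0,0,0.6],[0,0,-0.5,0,0,0,0.6],[0,0,-0.5,0,0,0,0.6],[0,0,-0.4,0,0,0,0.6],[-0.5,-0.5,0,0,0,0,0.6],[-0.5,-0.5,0,0,0,0,0.6],[-0.5,-0.5,0,0,0,0,0.6],[-0.5,-0.5,0,0,0,0,0.6],[-0.5,-0.5,0,0,0,0,0.6],[-0.3,-0.3,0,0,0,0,0.6],[0,0,0,0,0,0,0.6]]]'

```text
t: 14.8
tcp_pos: [0.3387, -0.3297, 0.182]
ee_rot: [[0.084, 0.996, 0.0], [0.996, -0.084, -0.001], [-0.001, 0.0, -1.0]]
wrist_force: [0.0, 0.4, -0.6]
opening: 0.069
grasp_force: 0.0
```

Run:
```python
from h import *
b=shot('side','side4'); a=shot('top','top4')
for n in('top','side'):
    for k in('block','neighbour'):
        for d in optics.landmark_of(k,n)[:3]: print(k,n,np.round(d['at'],4),round(d['conf'],2))
print(status.get_state()['wrist_force'])
cv2.imwrite('pics/end.png',np.hstack([cv2.resize(a[120:240,180:460],(440,400))if 0 else cv2.resize(a[110:280,180:460],(400,243)),cv2.resize(b[140:300,255:455],(400,243))]) if 0 else np.vstack([cv2.resize(a[120:275,180:460],(540,299)),cv2.resize(b[145:300,255:535],(540,299))]))
```

```text
block top [ 0.4906 -0.1992  0.0077] 0.88
block top [ 0.2258  0.2846 -0.0055] 0.69
block top [ 0.5478 -0.2037 -0.0012] 0.48
neighbour top [ 0.6108 -0.2075  0.0048] 0.88
block side [ 0.4928 -0.1986  0.0024] 0.75
block side [0.2294 0.2833 0.0004] 0.62
neighbour side [ 0.6085 -0.2107  0.0083] 0.76
[-0.09941236 -0.13324781 -0.0713898 ]
```

View pics/end.png

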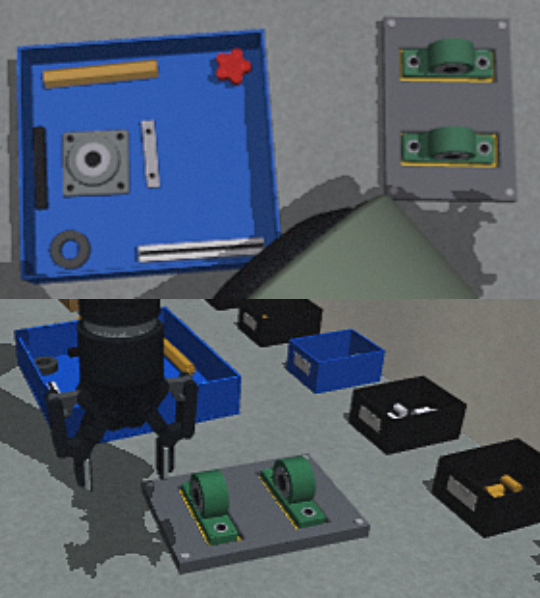

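Both bearings sit flat and square in their pockets, at (450,145) and (450,60) in the top half. The seven other parts are in the crate, and the gripper is clear.

```bash
python3 -c "
from cell import job; print(job.sign_off())"
```

```text
the job is handed in; nothing more can be done
None
```

The green bearing from the crate is seated in the carrier's empty pocket, the neighbour and the other seven parts were left in place, and the job is handed in; sign-off returned no verdict.

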